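Open the rising-stem shut-off valve to its stop and ease it back

ROBOT

A 7-joint arm with a two-finger parallel gripper is mounted at the origin on a cart in front of the work surface, level with it; the furniture and walls round the work are solid. World frame = base frame: x ahead of the robot, y to its left, z up, the work surface at z = 0. Lengths are in m, angles in rad, forces in N, time in s.
With the tool pointing down it reaches from about 0.4 to 0.875 m from the base axis. Payload 6.5 kg.
Tool frame: the origin (TCP) lies midway between the tips of the shut fingers; the grasp point (between the pads) lies 19 mm behind it (env.grip_depth is the distance from the TCP to the grasp point, in m); z points along the fingers, y is the line along which they close (so a half turn about z gives the same grasp; the last joint's range is limited). The gripper opens to 85 mm and grips with 20 to 120 N. Pads are 22 mm wide; open, the fingers measure 114 mm over their backs; the gripper's body (76 mm by 85 mm) begins 54 mm behind the grasp point. The pads swing forward as they close: fully open they stand 13 mm farther back than shut.
Start: joints at [1.092, 0.536, -0.004, 1.538, 0.003, 1.067, -0.071], TCP at [0.261, -0.595, 0.231] pointing down, gripper open.
Joint ranges: [-2.7, 2.7], [-0.37, 2.16], [-1.27, 1.26], [0.24, 2.4], [-1.31, 4.45], [0.19, 1.91], [-2.76, 2.76]. Speed limits (rad/s): [2.39, 2.39, 3.14, 3.14, 3.14, 3.14, 3.14].

INTERFACE

Orientations are given as a unit quaternion [x, y, z, w].
In Python, from cell import env, imaging, job_done gives the robot as it stands.
- The arm moves only by the tool jog_arm, never from a script. Its argument "moves" is one flat list of numbers, 6 for each row, row after row: the shift along the tool's x, y, z in units of 40 mm (1.0 is 40 mm), then the turn, a rotation vector about the tool's x, y, z in units of 6 degrees (1.0 is 6 degrees). In form: [dx, dy, dz, ax, ay, az, dx, dy, dz, ax, ay, az, ...]. A call has 1 to 12 rows; each row shifts and turns the commanded pose from where the row before left it, along the tool's axes as they then stand; what a row does not reach is not made up. A row lasts 1/8 s, in which the tool goes at most 62.5 mm and 10.7 degrees, less where a joint would pass 70% of its speed; a pose out of reach is approached as far as the arm can. A call is refused whole if a number of a shift passes 1 or a number of a turn 1, either way. A call with a gripper value outside its range is refused whole. "grip" is the finger opening in mm, from 0 to 85.4, set as the call begins (left out, the last holds). The fingers move at their own pace and stop on an object; "force" is the grip in N (left out, the last holds). Time passes only in rows, so rows that do not move let the fingers close. It gives the time, the measured TCP pose, the force, the opening and the grip force at its end, in the units of the state.
- env.get_state(): the state, without advancing time (a new reading comes with each control period).
- imaging.snapshot(name): name is "scene" or "top" or "wrist"; returns the picture (400x640x3 uint8, blue, green, red); there is no depth.
- imaging.calibration(name): a dict with "fx", "fy", "cx", "cy" (pixels), "world_from_camera" (4x4, takes a point from camera to world coordinates). Camera axes: x right, y down, z forward; pixel columns grow to the right and rows downward; lengths in m; the calibration is good to about 2 mm. A picture is of the moment at which its call begins: read the wrist's pose just before it. calibration takes no time and is no camera call; for the wrist camera it gives the pose at the moment of the call.
- job_done(): hands the job in; it is judged then, once.
The state is a dict: "time": time; "qpos": joint angles; "qvel": joint speeds; "joint_torque": joint torques, N m; "tool_pos": TCP position; "tcp_rot": TCP orientation; "contact_force": force on the tool from outside, world axes, zero at the start; "ft_torque": the same for the moment, N m; "opening": finger opening in m; "grasp_force": force on a finger pad.
Only numpy, scipy, OpenCV 4.12 (cv2) and the standard library are available. Lean on these libraries where they do the work, as an engineer would, in place of code of your own. Each camera call takes 0.05 s, during which the arm holds its last target. There are 200 camera calls.

TASK

Open the small shut-off valve standing on the cabinet: turn its handwheel anticlockwise (seen from above), letting your hand rise with the stem, until the stem's flange comes up firmly against the travel stop, but do not force it. Then ease the wheel back about a quarter turn so that it does not jam there, and let go. Do not haul or lean on the valve, which stands on soft rubber, and leave the other things where they are.

Things in the scene. Friction and masses are not known exactly. Their poses are not given: they have to be found in the camera images.
- wheel_centre (a point): Centre of the grey three-spoke handwheel lying level on top of the valve, at mid-height of its rim, on the valve's vertical axis. 62 mm over the rim, which is a 10 mm round bar; hub 21 mm wide, its nut 9 mm above this point. Nothing lies beside or within 40 mm below the rim outside a radius of 26 mm, so grip it across the outside from above, at any yaw. 122 mm over the cabinet when shut; rises.
- handwheel (a joint): Wheel angle in rad, 0 = valve shut, growing anticlockwise from above (opening). The stem and wheel rise 20 mm a turn (3.18 mm a rad). It starts at 0 to 0.8 rad and meets the travel stop after another 2 to 5 rad, which takes several grasps. Turning it freely takes about 0.10 N m (thread friction); it stays where it is left, without play.
- stem: The rising stem, a 10 mm steel rod with a round flange 23 mm across. Origin: centre of the flange's upper face. z up.
- stop_bar: Travel stop: aluminium bar 50 x 16 x 7 mm clamped hard across the yoke's two pillars above the flange, its height set anew each time. Origin: centre of its underside. Two small brass studs under it meet the flange; they stand out 0.5 to 3.5 mm, set anew, too little to measure: feel for them. Each newton on them adds 0.0032 N m of wheel torque to the 0.1 of free turning and lets the wheel go on 0.006 rad: 30 N is just firm, 50 good, 100 too much.
- valve_body (a joint): Height in m of the brass valve body over its rest on its rubber cushion; 0 = at rest, positive when hauled up, negative when leaned on, 10 N a millimetre; 2 mm (20 N) either way is too much.
- valve: Round steel base of the valve, 64 mm wide, bolted to the cabinet in front of or to the right of the laptop; two capped pipe stubs reach 44 mm to either side along its y axis. Origin: centre of its underside, on the wheel's axis.
- timer: Bystander: white bench timer, 32 x 66 x 67 mm. Origin: underside.
- cassette_1: Bystander: flat pale embedding cassette, 29 x 41 x 6 mm. Origin: underside.
- cassette_2: Bystander: flat pale embedding cassette, 29 x 41 x 6 mm. Origin: underside.
- usb_stick: Bystander: black memory stick, 18 x 52 x 8 mm. Origin: underside.
- specimen_pot_5: Bystander: white specimen pot with lid, 49 mm wide, 65 mm high. Origin: underside.

How it is judged:
By the outcome, as a careful person would: the job done as asked, in the order asked, and still so for the second after the job is handed in, with the robot touching nothing.
It also fails if it takes over 64 s, if anything falls off the work surface, if the arm or the gripper's body presses on something with over 40 N, if the wrist force passes 120 N, or if a joint passes its speed limit or range.

## Working session

There is one attempt and no reset: what is moved stays moved. The work goes in short steps, Python scripts to look and compute and a tool call to move; the robot and the scene stay as the last step left them, time stands still between calls to the robot, and variables do not carry over. Pictures are saved under pics/ and viewed, at most 10 in all, crops included, and the job is handed in when it is done.

Besides the shell and the picture viewer there is one more tool, called after ">>>" in YAML: its name, and indented under it one key for each argument. jog_arm: Moves the arm, as the interface text tells. Its arguments: {"type":"object","properties":{"moves":{"type":"array","items":{"type":"number"}},"grip":{"type":"number"},"force":{"type":"number"}},"required":["moves"]}

```bash
ls; mkdir -p pics
python3 - <<'E'
from cell import env, imaging
import cv2,numpy as np
s=env.get_state();print({k:np.round(v,3) for k,v in s.items()})
a=imaging.snapshot("scene");b=imaging.snapshot("top")
cv2.imwrite("pics/scene.png",a);cv2.imwrite("pics/top.png",b)
for n in("scene","top","wrist"):
  c=imaging.calibration(n);print(n,c["fx"],c["fy"],c["cx"],c["cy"],np.round(c["world_from_camera"],3).tolist())
E
```

```text
pics
{'time': np.float64(0.0), 'qpos': array([ 1.092,  0.537, -0.004,  1.539,  0.003,  1.067, -0.071]), 'qvel': array([ 0.001,  0.001, -0.001, -0.001, -0.   ,  0.   ,  0.001]), 'joint_torque': array([ 1.0000e-03, -5.8339e+01,  1.0490e+00, -2.5910e+01,  1.2000e-02,
        1.0000e-02, -0.0000e+00]), 'tool_pos': array([ 0.26 , -0.595,  0.23 ]), 'tcp_rot': array([ 0.979,  0.205, -0.   , -0.001]), 'contact_force': array([-0.369,  0.819, -0.234]), 'ft_torque': array([-0.004, -0.024,  0.042]), 'grasp_force': np.float64(0.0), 'opening': np.float64(0.085)}
scene 362.54590821178436 362.54590821178436 320.14658499684316 198.13962955076994 [[0.59, -0.358, 0.724, -0.183], [-0.807, -0.235, 0.541, -0.775], [-0.024, -0.904, -0.428, 0.476], [0.0, 0.0, 0.0, 1.0]]
top 510.8446815221135 510.8446815221135 322.65489318068865 201.34740191741224 [[0.085, -0.974, 0.209, 0.234], [-0.996, -0.083, 0.015, -0.334], [0.003, -0.209, -0.978, 0.937], [0.0, 0.0, 0.0, 1.0]]
wrist 321.37205828456985 321.37205828456985 318.034165508659 204.82579296814663 [[0.401, -0.879, -0.257, 0.326], [-0.916, -0.386, -0.111, -0.566], [-0.001, 0.28, -0.96, 0.373], [0.0, 0.0, 0.0, 1.0]]
```

View pics/scene.png

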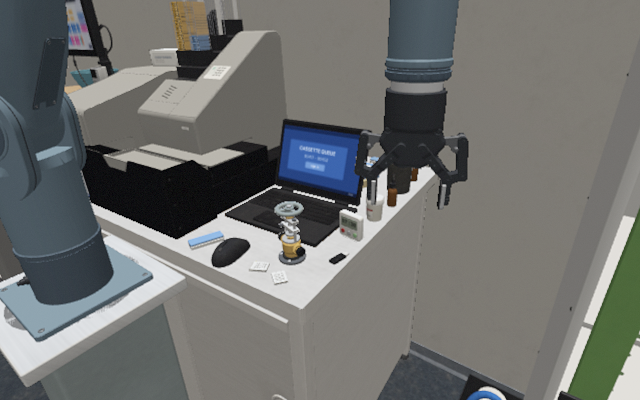

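View pics/top.png

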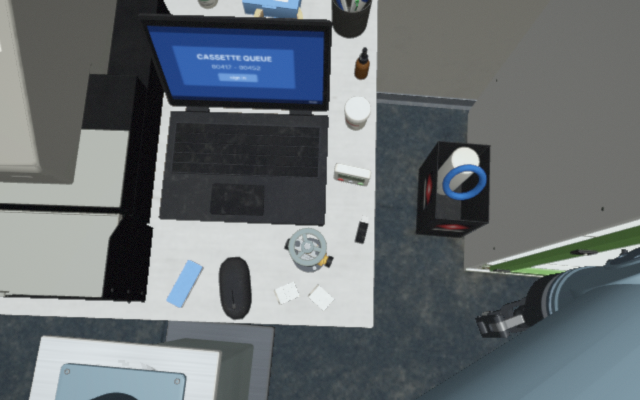

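The valve wheel is at about (308,248) in the top view and (289,209) in the scene view. The cassettes lie below it in the top view, with the timer and stick to its right. Next: refine and triangulate.

```bash
python3 - <<'E'
import cv2,numpy as np
a=cv2.imread("pics/scene.png")[190:270,250:330];b=cv2.imread("pics/top.png")[215:295,268:348]
cv2.imwrite("pics/crop.png",cv2.resize(np.hstack([a,b]),(800,400),interpolation=cv2.INTER_CUBIC))
E
cat > h.py <<'E'
from cell import env, imaging
import cv2,numpy as np
from scipy.spatial.transform import Rotation as R
def ray(c,u,v):
    T=c["world_from_camera"];d=T[:3,:3]@[(u-c["cx"])/c["fx"],(v-c["cy"])/c["fy"],1.];return T[:3,3],d/np.linalg.norm(d)
def onz(c,u,v,z):
    o,d=ray(c,u,v);return o+d*(z-o[2])/d[2]
def tri(rs):
    A=sum(np.eye(3)-np.outer(d,d) for o,d in rs);b=sum((np.eye(3)-np.outer(d,d))@o for o,d in rs);return np.linalg.solve(A,b)
def proj(c,p):
    q=np.linalg.inv(c["world_from_camera"])@np.append(p,1);return c["fx"]*q[0]/q[2]+c["cx"],c["fy"]*q[1]/q[2]+c["cy"]
E
python3 - <<'E'
from h import *
s,t=imaging.calibration("scene"),imaging.calibration("top")
p=tri([ray(s,289,209),ray(t,308,248)]);print(p,onz(t,308,248,.125),proj(s,p),proj(t,p))
E
```

```text
[ 0.33057141 -0.30535422  0.12453146] [ 0.32963225 -0.30446578  0.125     ] (np.float64(288.4127477085653), np.float64(209.07821415337952)) (np.float64(308.6150499742087), np.float64(247.49786718546935))
```

View pics/crop.png

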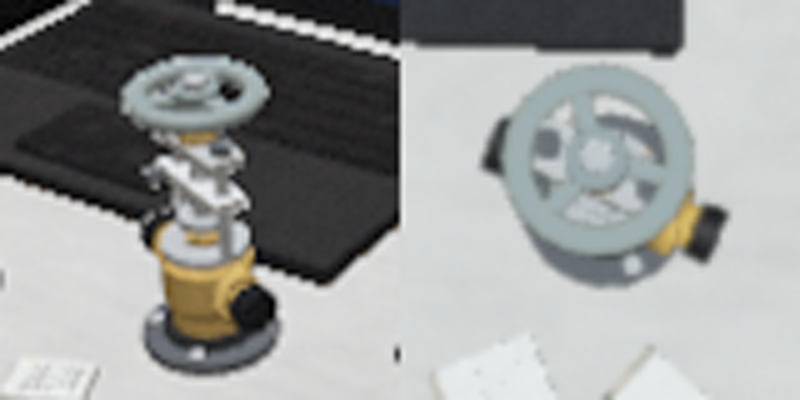

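The wheel centre is consistent between the two views, at about (0.330, -0.305, 0.125). I'm moving above it.

>>> jog_arm:
  moves: [0.643, -0.848, 0, 0, 0, 0, 0.643, -0.848, 0, 0, 0, 0, 0.643, -0.848, 0, 0, 0, 0, 0.643, -0.848, 0, 0, 0, 0, 0.643, -0.848, 0, 0, 0, 0, 0.643, -0.848, 0, 0, 0, 0, 0.643, -0.848, 0, 0, 0, 0, 0, 0, 0, 0, 0, 1, 0, 0, 0, 0, 0, 1, 0, 0, 0, 0, 0, 0]
  grip: 85

```text
time: 1.35
tool_pos: [0.3302, -0.3054, 0.2311]
tcp_rot: [0.995, 0.102, -0.0, -0.0]
contact_force: [-0.0, -0.1, 0.7]
opening: 0.0851
grasp_force: 0.0
```

Run:
```python
from h import *
s=env.get_state();print({k:np.round(v,4).tolist() for k,v in s.items()})
c=imaging.calibration("wrist");a=imaging.snapshot("wrist");cv2.imwrite("pics/w1.png",a)
print(proj(c,[.33,-.305,.125]))
```

```text
{'time': 1.35, 'qpos': [0.7303, 0.1988, -0.0948, 2.0401, 0.0239, 0.9042, -0.7437], 'qvel': [0.0099, 0.0023, -0.0035, -0.0034, 0.0013, -0.0002, 0.046], 'joint_torque': [-0.2344, -35.9734, -0.0366, -23.2386, -0.0093, 0.0022, -0.5747], 'tool_pos': [0.3302, -0.3054, 0.2311], 'tcp_rot': [0.9948, 0.1021, -0.0002, -0.0001], 'contact_force': [-0.0209, -0.0898, 0.7178], 'ft_torque': [0.0064, 0.0432, 0.0203], 'grasp_force': 0.0, 'opening': 0.0851}
(np.float64(318.21405423188895), np.float64(203.66815103312024))
```

View pics/w1.png

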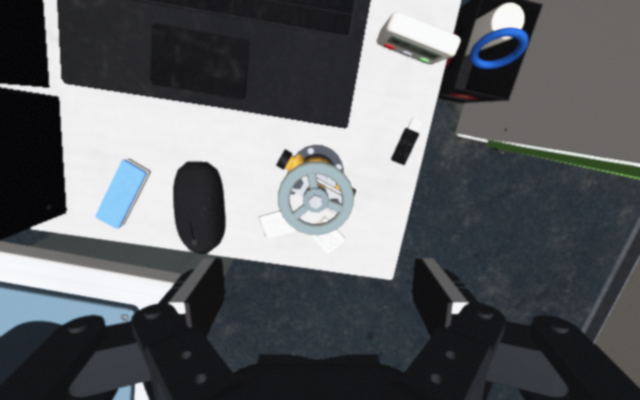

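The wheel is at about (316,200) in the wrist view, near the predicted (318,204). Opening makes q7 grow, so I'll start near q7 = -2.55 and cover most of the travel in one grasp. First I refine the centre.

```bash
cat >> h.py <<'E'
def wheel(z,zoff=0.0):
    c=imaging.calibration("wrist");a=imaging.snapshot("wrist");h=cv2.cvtColor(a,cv2.COLOR_BGR2HSV)
    m=cv2.inRange(h,(80,18,110),(105,70,215));u0,v0=proj(c,[.33,-.305,z])
    w=np.zeros_like(m);cv2.circle(w,(int(u0),int(v0)),60,255,-1);m&=w
    m=cv2.morphologyEx(m,cv2.MORPH_OPEN,np.ones((3,3)))
    k=max(cv2.findContours(m,cv2.RETR_EXTERNAL,cv2.CHAIN_APPROX_NONE)[0],key=cv2.contourArea)
    e=cv2.fitEllipse(cv2.convexHull(k));f=c["fx"]
    return e,onz(c,*e[0],z),c,a,m
E
python3 - <<'E'
from h import *
e,p,c,a,m=wheel(.124);print(e,p)
t=imaging.calibration("top");b=cv2.imread("pics/top.png")
h=cv2.cvtColor(b,cv2.COLOR_BGR2HSV);m2=cv2.inRange(h,(80,18,110),(105,70,215));w=0*m2;cv2.circle(w,(308,248),24,255,-1);m2&=w
k=max(cv2.findContours(cv2.morphologyEx(m2,cv2.MORPH_OPEN,np.ones((3,3))),cv2.RETR_EXTERNAL,cv2.CHAIN_APPROX_NONE)[0],key=cv2.contourArea)
e2=cv2.fitEllipse(cv2.convexHull(k));print(e2,onz(t,*e2[0],.124))
s=imaging.calibration("scene")
print(tri([ray(s,289,208.6),ray(c,*e[0]),ray(t,*e2[0])]))
# size: depth from rim diameter
print("wrist z by size",c["world_from_camera"][2,3], 321.4*.062/max(e[1]))
E
```

```text
((315.6322021484375, 198.11753845214844), (71.83634948730469, 74.63321685791016), 77.12335968017578) [ 0.33384542 -0.30217603  0.124     ]
((306.6187438964844, 247.19091796875), (36.6296501159668, 38.662086486816406), 25.731245040893555) [ 0.33085372 -0.30211446  0.124     ]
[ 0.33292895 -0.30270373  0.12328311]
wrist z by size 0.37343344223355207 0.26699639703240285
```

>>> jog_arm:
  moves: [0, 0, 0, 0, 0, 1, 0, 0, 0, 0, 0, 1, 0, 0, 0, 0, 0, 1, 0, 0, 0, 0, 0, 1, 0, 0, 0, 0, 0, 1, 0, 0, 0, 0, 0, 1, 0, 0, 0, 0, 0, 1, 0, 0, 0, 0, 0, 1, 0, 0, 0, 0, 0, 1, 0, 0, 0, 0, 0, 1, 0, 0, 0, 0, 0, 1, 0, 0, 0, 0, 0, 1]

```text
time: 2.95
tool_pos: [0.3303, -0.3057, 0.2312]
tcp_rot: [0.864, -0.503, -0.0, -0.0]
contact_force: [-0.4, 0.1, -0.7]
opening: 0.0853
grasp_force: 0.0
```

>>> jog_arm:
  moves: [0, 0, 0.3, 0, 0, 1, 0, 0, 0.3, 0, 0, 1, 0, 0, 0.3, 0, 0, 1, 0, 0, 0.3, 0, 0, 1, 0, 0, 0.2, 0, 0, 1, 0, 0, 0, 0, 0, 0, 0, 0, 0, 0, 0, 0]

```text
time: 3.82
tool_pos: [0.3306, -0.3059, 0.1756]
tcp_rot: [-0.706, 0.708, -0.0, 0.0]
contact_force: [-0.3, 0.2, 0.2]
opening: 0.085
grasp_force: 0.0
```

Run:
```python
from h import *
s=env.get_state();print({k:np.round(v,4).tolist() for k,v in s.items()})
e,p,c,a,m=wheel(.124);print(e,p, c["world_from_camera"][2,3],321.4*.062/max(e[1]))
cv2.ellipse(a,e,(0,0,255),1);cv2.imwrite("pics/w2.png",a)
Rm=R.from_quat(s["tcp_rot"]).as_matrix();print(Rm.T@(p-s["tool_pos"])/.04)
```

```text
{'time': 3.825, 'qpos': [0.5234, 0.2797, 0.1435, 2.1046, -0.0573, 0.7605, -2.4421], 'qvel': [0.0006, -0.0052, -0.0021, -0.002, -0.0012, -0.0024, -0.0111], 'joint_torque': [-0.0758, -36.9389, 1.6148, -20.2151, 0.007, 0.0086, -0.0002], 'tool_pos': [0.3306, -0.3059, 0.1756], 'tcp_rot': [-0.7059, 0.7083, -0.0002, 0.0], 'contact_force': [-0.2783, 0.2116, 0.1618], 'ft_torque': [-0.0277, -0.0124, 0.0278], 'grasp_force': 0.0, 'opening': 0.085}
((314.30224609375, 229.9191131591797), (88.9250717163086, 93.07581329345703), 92.97715759277344) [ 0.33304576 -0.30296782  0.124     ] 0.317879792023883 0.21409213946026082
[-0.07263711 -0.06088943  1.28880566]
```

View pics/w2.png

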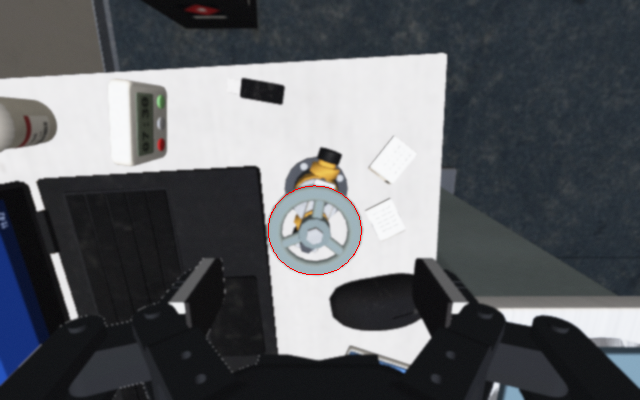

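The fit is good: centre (0.333, -0.3027). I'm correcting by about 3 mm and descending around the rim.

>>> jog_arm:
  moves: [-0.08, -0.07, 0.2, 0, 0, 0, 0, 0, 0.35, 0, 0, 0, 0, 0, 0.35, 0, 0, 0, 0, 0, 0.35, 0, 0, 0, 0, 0, 0.35, 0, 0, 0, 0, 0, 0.35, 0, 0, 0, 0, 0, 0, 0, 0, 0, 0, 0, 0, 0, 0, 0]

```text
time: 4.88
tool_pos: [0.3334, -0.3027, 0.0974]
tcp_rot: [-0.705, 0.709, -0.0, -0.0]
contact_force: [0.4, 0.7, 0.6]
opening: 0.0851
grasp_force: 0.0
```

Run:
```python
from h import *
s=env.get_state();print({k:np.round(s[k],4).tolist() for k in("tool_pos","contact_force","ft_torque")})
e,p,c,a,m=wheel(.124);print(e,p)
cv2.ellipse(a,e,(0,0,255),1);cv2.imwrite("pics/w3.png",a)
```

```text
{'tool_pos': [0.3334, -0.3027, 0.0974], 'contact_force': [0.3741, 0.7058, 0.5548], 'ft_torque': [-0.0175, 0.0204, 0.0135]}
((326.0869140625, 285.9107360839844), (119.50737762451172, 119.82857513427734), 130.2267303466797) [ 0.33015267 -0.30509475  0.124     ]
```

View pics/w3.png

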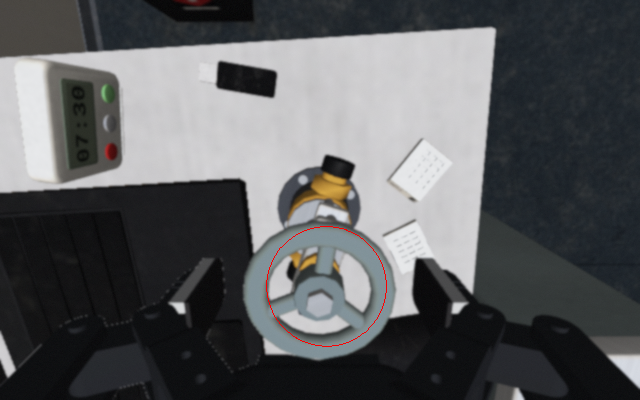

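The wheel spans columns 243–395 and rows 218–360, centred at about (319,289) between the fingers (222, 415). The red fit was clipped by my mask window.

```bash
sed -i 's/,60,255/,95,255/' h.py
python3 - <<'E'
from h import *
c=imaging.calibration("wrist");print(onz(c,319,289,.124))
e,p,c,a,m=wheel(.124);print(e,p)
E
```

```text
[ 0.33316452 -0.30366223  0.124     ]
((319.43902587890625, 291.2650146484375), (133.28416442871094, 149.38687133789062), 88.75103759765625) [ 0.33299097 -0.30262047  0.124     ]
```

>>> jog_arm:
  moves: [0, 0, 0, 0, 0, 0, 0, 0, 0, 0, 0, 0, 0, 0, 0, 0, 0, 0, 0, 0, 0, 0, 0, 0]
  grip: 50
  force: 25

```text
time: 5.48
tool_pos: [0.3331, -0.3026, 0.0975]
tcp_rot: [-0.705, 0.709, -0.0, -0.0]
contact_force: [-1.5, 0.7, 5.1]
opening: 0.0602
grasp_force: 26.1
```

Run:
```python
from h import *
s=env.get_state();print({k:np.round(s[k],4).tolist() for k in("tool_pos","contact_force","ft_torque","opening","grasp_force")})
```

```text
{'tool_pos': [0.3331, -0.3026, 0.0975], 'contact_force': [-1.516, 0.7487, 5.1009], 'ft_torque': [-0.0209, 0.3844, -0.0144], 'opening': 0.0602, 'grasp_force': 26.0867}
```

>>> jog_arm:
  moves: [0, 0, -0.012, 0, 0, 0, 0, 0, 0, 0, 0, 0, 0, 0, 0, 0, 0, 0]
  grip: 50
  force: 50

```text
time: 5.85
tool_pos: [0.3331, -0.3026, 0.0978]
tcp_rot: [-0.705, 0.709, 0.0, -0.0]
contact_force: [-2.0, -0.2, 4.3]
opening: 0.0595
grasp_force: 52.7
```

>>> jog_arm:
  moves: [0, 0, -0.0083, 0, 0, -1, 0, 0, -0.0083, 0, 0, -1, 0, 0, -0.0083, 0, 0, -1, 0, 0, -0.0083, 0, 0, -1, 0, 0, -0.0083, 0, 0, -1]

```text
time: 6.48
tool_pos: [0.3331, -0.3026, 0.0994]
tcp_rot: [0.865, -0.501, -0.0, 0.0]
contact_force: [-2.7, -1.1, 4.1]
opening: 0.0595
grasp_force: 52.7
```

```bash
cat >> h.py <<'E'
def st():
    s=env.get_state();r=R.from_quat(s["tcp_rot"]).as_matrix();y=np.arctan2(r[1,0],r[0,0])
    # moment about the vertical through the wheel axis is Mz as the TCP is on it
    print("t",s["time"],"yaw",round(y,3),"q7",round(s["qpos"][6],3),"p",np.round(s["tool_pos"],4),"F",np.round(s["contact_force"],2),"M",np.round(s["ft_torque"],3),"tau7",round(s["joint_torque"][6],3),"g",round(s["grasp_force"],1),round(s["opening"],4))
E
python3 -c "
from h import *
st()"
```

```text
t 6.475 yaw -1.05 q7 -1.996 p [ 0.3331 -0.3026  0.0994] F [-2.67 -1.08  4.12] M [-0.073  0.498 -0.191] tau7 -0.761 g 52.7 0.0595
```

>>> jog_arm:
  moves: [0, 0, -0.0133, 0, 0, -1, 0, 0, -0.0083, 0, 0, -1, 0, 0, -0.0083, 0, 0, -1, 0, 0, -0.0083, 0, 0, -1, 0, 0, -0.0083, 0, 0, -1]

```text
time: 7.1
tool_pos: [0.3331, -0.3026, 0.1012]
tcp_rot: [0.965, -0.26, -0.0, -0.0]
contact_force: [-1.7, -0.6, 3.3]
opening: 0.0594
grasp_force: 52.8
```

```bash
python3 -c "
from h import *
st()
a=imaging.snapshot('scene')
for i in range(3): imaging.snapshot('top');st()
cv2.imwrite('pics/s2.png',np.hstack([cv2.resize(a[180:280,240:340],(600,600),interpolation=cv2.INTER_CUBIC)]))"
```

```text
t 7.1 yaw -0.527 q7 -1.564 p [ 0.3331 -0.3026  0.1012] F [-1.74 -0.63  3.35] M [-0.09   0.43  -0.143] tau7 -0.775 g 52.8 0.0594
t 7.2 yaw -0.529 q7 -1.566 p [ 0.333  -0.3026  0.1012] F [-2.06 -0.99  4.55] M [-0.144  0.451  0.097] tau7 0.624 g 52.8 0.0591
t 7.25 yaw -0.531 q7 -1.567 p [ 0.3331 -0.3026  0.1013] F [-2.69 -0.53  3.45] M [-0.174  0.45   0.026] tau7 0.214 g 52.8 0.0597
t 7.3 yaw -0.532 q7 -1.568 p [ 0.3331 -0.3026  0.1013] F [-3.45 -1.19  3.77] M [-0.206  0.467  0.091] tau7 0.013 g 52.8 0.0598
```

View pics/s2.png

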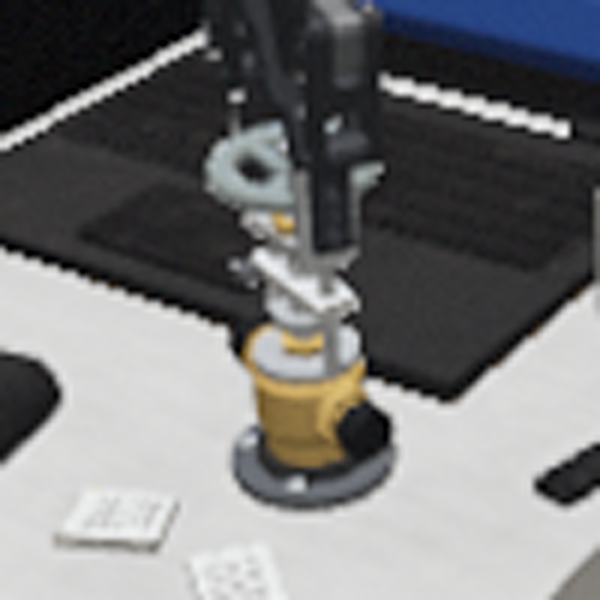

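>>> jog_arm:
  moves: [0, 0, -0.0133, 0, 0, -1, 0, 0, -0.0083, 0, 0, -1, 0, 0, -0.0083, 0, 0, -1, 0, 0, -0.0083, 0, 0, -1, 0, 0, -0.0083, 0, 0, -1]

```text
time: 7.92
tool_pos: [0.333, -0.3026, 0.1031]
tcp_rot: [1.0, -0.003, -0.0, 0.0]
contact_force: [-2.1, -0.8, 2.5]
opening: 0.0593
grasp_force: 53.1
```

```bash
python3 -c "
from h import *
st()"
```

```text
t 7.925 yaw -0.005 q7 -1.128 p [ 0.333  -0.3026  0.1031] F [-2.1  -0.76  2.49] M [-0.209  0.479 -0.121] tau7 -0.788 g 53.1 0.0593
```

>>> jog_arm:
  moves: [0, 0, -0.0083, 0, 0, -1, 0, 0, -0.0083, 0, 0, -1]

```text
time: 8.18
tool_pos: [0.333, -0.3026, 0.1037]
tcp_rot: [0.995, 0.102, -0.0, -0.0]
contact_force: [-1.5, -0.9, 2.4]
opening: 0.0593
grasp_force: 53.1
```

```bash
python3 -c "
from h import *
st()"
```

```text
t 8.175 yaw 0.204 q7 -0.953 p [ 0.333  -0.3026  0.1037] F [-1.52 -0.94  2.37] M [-0.258  0.405 -0.133] tau7 -0.79 g 53.1 0.0593
```

>>> jog_arm:
  moves: [0, 0, -0.0083, 0, 0, -1, 0, 0, -0.0083, 0, 0, -1]

```text
time: 8.43
tool_pos: [0.333, -0.3026, 0.1044]
tcp_rot: [0.979, 0.205, -0.0, -0.0]
contact_force: [-2.1, -1.2, 2.2]
opening: 0.0593
grasp_force: 53.0
```

```bash
python3 -c "
from h import *
st()"
```

```text
t 8.425 yaw 0.414 q7 -0.777 p [ 0.333  -0.3026  0.1044] F [-2.07 -1.17  2.25] M [-0.154  0.455 -0.138] tau7 -0.792 g 53.0 0.0593
```

tau7 is a low-noise signal, with a free-turning baseline of about -0.79. A load of 50 N on the studs should read about -0.95. I'll continue in small steps.

>>> jog_arm:
  moves: [0, 0, -0.0083, 0, 0, -1, 0, 0, -0.0083, 0, 0, -1]

```text
time: 8.68
tool_pos: [0.333, -0.3027, 0.105]
tcp_rot: [0.952, 0.306, -0.0, -0.0]
contact_force: [-2.6, -1.9, 2.5]
opening: 0.0591
grasp_force: 53.0
```

```bash
python3 -c "
from h import *
st()"
```

```text
t 8.675 yaw 0.623 q7 -0.6 p [ 0.333  -0.3027  0.105 ] F [-2.57 -1.95  2.54] M [-0.248  0.434 -0.134] tau7 -0.793 g 53.0 0.0591
```

>>> jog_arm:
  moves: [0, 0, -0.0083, 0, 0, -1, 0, 0, -0.0083, 0, 0, -1]

```text
time: 8.93
tool_pos: [0.3331, -0.3026, 0.1057]
tcp_rot: [0.915, 0.404, -0.0, -0.0]
contact_force: [-1.7, -1.1, 2.9]
opening: 0.0596
grasp_force: 53.0
```

```bash
python3 -c "
from h import *
st()"
```

```text
t 8.925 yaw 0.832 q7 -0.424 p [ 0.3331 -0.3026  0.1057] F [-1.73 -1.07  2.88] M [-0.264  0.498 -0.153] tau7 -0.795 g 53.0 0.0596
```

>>> jog_arm:
  moves: [0, 0, -0.0083, 0, 0, -1, 0, 0, -0.0083, 0, 0, -1]

```text
time: 9.18
tool_pos: [0.3331, -0.3026, 0.1063]
tcp_rot: [0.867, 0.498, -0.0, -0.0]
contact_force: [-1.7, -2.5, 2.3]
opening: 0.0593
grasp_force: 53.2
```

```bash
python3 -c "
from h import *
st()"
```

```text
t 9.175 yaw 1.042 q7 -0.247 p [ 0.3331 -0.3026  0.1063] F [-1.74 -2.52  2.26] M [-0.262  0.451 -0.272] tau7 -0.694 g 53.2 0.0593
```

>>> jog_arm:
  moves: [0, 0, -0.0083, 0, 0, -1, 0, 0, -0.0083, 0, 0, -1]

```text
time: 9.43
tool_pos: [0.333, -0.3026, 0.107]
tcp_rot: [0.811, 0.585, -0.0, -0.0]
contact_force: [-0.9, -1.8, 0.0]
opening: 0.0596
grasp_force: 53.4
```

```bash
python3 -c "
from h import *
st()"
```

```text
t 9.425 yaw 1.251 q7 -0.07 p [ 0.333  -0.3026  0.107 ] F [-0.9  -1.84  0.04] M [-0.306  0.383 -0.383] tau7 -0.585 g 53.4 0.0596
```

Firm contact: torque has risen about 0.21–0.25 N m above free turning, which is roughly 65–75 N on the studs. That is firm and below 100. Easing back a quarter turn (15 × 6°).

>>> jog_arm:
  moves: [0, 0, 0.0083, 0, 0, 1, 0, 0, 0.0083, 0, 0, 1, 0, 0, 0.0083, 0, 0, 1, 0, 0, 0.0083, 0, 0, 1, 0, 0, 0.0083, 0, 0, 1, 0, 0, 0.0083, 0, 0, 1, 0, 0, 0.0083, 0, 0, 1]

```text
time: 10.3
tool_pos: [0.3331, -0.3026, 0.1047]
tcp_rot: [0.967, 0.253, -0.0, 0.0]
contact_force: [-2.3, -1.0, 3.5]
opening: 0.0595
grasp_force: 53.5
```

```bash
python3 -c "
from h import *
st()"
```

```text
t 10.3 yaw 0.512 q7 -0.694 p [ 0.3331 -0.3026  0.1047] F [-2.34 -1.01  3.51] M [-0.269  0.426  0.065] tau7 0.846 g 53.5 0.0595
```

>>> jog_arm:
  moves: [0, 0, 0.0083, 0, 0, 1, 0, 0, 0.0083, 0, 0, 1, 0, 0, 0.0083, 0, 0, 1, 0, 0, 0.0083, 0, 0, 1, 0, 0, 0.0083, 0, 0, 1, 0, 0, 0.0083, 0, 0, 1, 0, 0, 0.0083, 0, 0, 1, 0, 0, 0.0083, 0, 0, 1, 0, 0, 0, 0, 0, 0]

```text
time: 11.42
tool_pos: [0.3331, -0.3026, 0.1021]
tcp_rot: [0.987, -0.16, -0.0, 0.0]
contact_force: [-3.0, -1.3, 2.5]
opening: 0.0598
grasp_force: 53.5
```

```bash
python3 -c "
from h import *
st()"
```

```text
t 11.425 yaw -0.321 q7 -1.393 p [ 0.3331 -0.3026  0.1021] F [-2.96 -1.29  2.5 ] M [-0.274  0.523 -0.191] tau7 -0.358 g 53.5 0.0598
```

>>> jog_arm:
  moves: [0, 0, 0, 0, 0, 0, 0, 0, 0, 0, 0, 0, 0, 0, 0, 0, 0, 0, 0, 0, 0, 0, 0, 0]
  grip: 85

```text
time: 11.92
tool_pos: [0.3333, -0.3024, 0.1021]
tcp_rot: [0.987, -0.159, 0.0, -0.0]
contact_force: [0.3, -0.2, -0.0]
opening: 0.085
grasp_force: 0.0
```

>>> jog_arm:
  moves: [0, 0, -0.2, 0, 0, 0, 0, 0, -0.4, 0, 0, 0, 0, 0, -0.5, 0, 0, 0, 0, 0, -0.5, 0, 0, 0, 0, 0, -0.5, 0, 0, 0, 0, 0, -0.5, 0, 0, 0, 0, 0, -0.4, 0, 0, 0, 0, 0, 0, 0, 0, 0, 0, 0, 0, 0, 0, 0]

```text
time: 13.05
tool_pos: [0.3329, -0.3023, 0.2218]
tcp_rot: [0.987, -0.159, -0.0, -0.0]
contact_force: [0.2, -0.0, -0.0]
opening: 0.0853
grasp_force: 0.0
```

```bash
python3 -c "
from h import *
st()
a=imaging.snapshot('scene');b=imaging.snapshot('top')
cv2.imwrite('pics/fin.png',np.hstack([cv2.resize(x,(400,400),interpolation=cv2.INTER_CUBIC) for x in (a[180:280,240:340],b[205:305,258:358])]))"
```

```text
t 13.05 yaw -0.32 q7 -1.319 p [ 0.3329 -0.3023  0.2218] F [ 0.19 -0.04 -0.04] M [0.064 0.02  0.017] tau7 0.003 g 0.0 0.0853
```

View pics/fin.png

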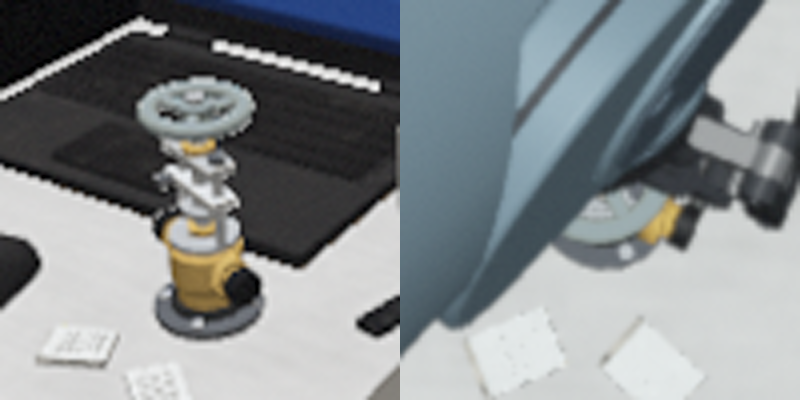

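The wheel stands freely, about 4 mm higher than before (1.6 px in the scene view), with its surroundings undisturbed.

```bash
python3 -c "
from cell import job_done
print(job_done())"
```

```text
the job is handed in; nothing more can be done
None
```

I opened the valve about 2.8 rad in one grasp until it met the stop firmly (an estimated 65–75 N), eased it back a quarter turn, let go and handed the job in at 13 s; the cell gave no verdict.

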